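# Preload the slot depth indicator with the flat gauge

## Task

Take the flat steel gauge (the tool with the rectangular steel handle) out of the wooden rack and slide its blade gently, handle up, into the leaning slot of the steel stand until it meets the sprung plunger hidden inside and has pressed that plunger in by about 3 mm; then let go and leave the gauge standing in the slot by itself. Where the plunger waits differs each time and has to be felt; never press it in by more than about 7 mm, never force the blade, and leave the other tools and things where they are.

Things in the scene. Friction and masses are not known exactly. Their poses are not given: they have to be found in the camera images.
- gauge: flat steel gauge, 0.2 kg, blade down in a rack slot, leaning up to 3 degrees. Origin: middle of the blade's lower (tip) edge; z up the blade to the handle, x across its width, y through its thickness. Blade 22 (x) x 5 (y) x 75 mm long, tip edge rounded; handle z = 75 to 130 mm, 26 (x) x 14 mm (y): grip it across y at about z = 105 mm, firmly (80 N). Same when turned half round about z.
- rack: fixed wooden tool rack 60 mm (x) by 240 mm (y), 65 mm high, origin under its middle. Three slots from above at y = -80, 0, +80 mm, each 24 mm (x) by 7 mm (y), 55 mm deep; the gauge, the burnisher and the scraper stand in them in any order, tips 10 mm above the bench, blades' width along x.
- stand: fixed steel indicator stand: base plate 150 mm (x) by 110 mm (y), 12 mm thick, carrying a steel block 50 mm by 58 mm by 85 mm that leans 30 degrees and has the slot in its upper end. Origin on the bench, straight below the slot's mouth; -x is its front (robot's side).
- slot: the slot, part of the stand. Origin: centre of its mouth, 110 mm above the bench; z points out of it, 30 degrees from vertical, leaning to the stand's front; x along its length (away from the robot and upward), y across its width. 24.5 mm (x) by 8 mm (y), 85 mm deep; rounded lips stand 3 mm above the mouth. The blade goes in handle up, either way round about z.
- pad (a joint): spring pad in the slot's +y wall, centred 13 mm below the mouth, that narrows the gap to 4.7 mm and grips the blade with about 6 N; value: how far it is pushed back, m, 0 = free, 0.006 = end. Pushing the blade past it takes up to about 12 N; beyond it the blade slides with 3 to 9 N of drag and stays where it is left.
- plunger (a joint): sprung plunger inside the slot, on its centre line: how far it is pressed in along the slot, m; 0 = untouched, 0.012 = end. Its face waits 34 to 52 mm below the mouth, different each time and not given. It pushes back with 5 N at first touch plus 0.3 N per mm; the blade's drag holds the gauge against it after release. A dark pointer in the slit of the block's far face moves with it.
- lap_ring: bystander: dark steel ring, 52 mm across, 22 mm high, lying beside the rack on its far (+x) side
- steel_cube: bystander: bright steel block 28 x 28 x 32 mm high, standing beside the stand on its -y side
- weight: bystander: brass weight, 38 mm across, 42 mm high with a small knob, standing near the front of the stand
- graver: bystander: wooden-handled engraving tool 150 mm long lying on the bench between rack and stand
- cork_grip: bystander: cork handle, 38 mm across, 60 mm high, standing on the bench beyond the stand
- burnisher: bystander: tool standing in the rack like the gauge, with a round dark wooden bulb handle (30 mm across, top 139 mm above the bench) on the same kind of blade
- scraper: bystander: tool standing in the rack like the gauge, with a short round cork handle (22 mm across, top 119 mm above the bench) on the same kind of blade
There are look-alikes about, which are no part of the job. Leave any yellow look-alike of the gauge alone.

How it is judged:
By the outcome, as a careful person would: the job done as asked, in the order asked, and still so for the second after the job is handed in, with the robot touching nothing.
It also fails if it takes over 64 s, if anything falls off the work surface, if the arm or the gripper's body presses on something with over 40 N, if the wrist force passes 120 N, or if a joint passes its speed limit or range.

## Robot

A 6-joint arm with a two-finger parallel gripper is mounted at the origin on the work surface. World frame = base frame: x ahead of the robot, y to its left, z up, the work surface at z = 0. Lengths are in m, angles in rad, forces in N, time in s.
With the tool pointing down it reaches from about 0.325 to 0.775 m from the base axis. Payload 9.3 kg.
Tool frame: the origin (TCP) lies on the centre line of the jaws, within the pads' length; the fingertips stand bot.finger_overhang ahead of it and the grasp point (between the pads) lies 3 mm ahead of it (bot.finger_overhang is the distance from the TCP to the fingertips, in m); z points along the fingers, y is the line along which they close (so a half turn about z gives the same grasp; the last joint's range is limited). The gripper opens to 85 mm and grips with 20 to 120 N. Pads are 22 mm wide; open, the fingers measure 114 mm over their backs; the gripper's body (76 mm by 85 mm) begins 54 mm behind the grasp point. The pads swing forward as they close: fully open they stand 13 mm farther back than shut.
Start: joints at [1.121, 0.259, 0.021, 1.334, 0, 1.418], TCP at [0.161, 0.526, 0.253] pointing down, gripper open.
Joint ranges: [-3.04, 3.04], [-0.91, 1.82], [-1.04, 1.36], [-1.92, 1.95], [-1.52, 1.45], [-3.14, 3.14]. Speed limits (rad/s): [2.22, 2.22, 2.79, 3.14, 3.14, 3.14].

## Interface

Orientations are given as [roll, pitch, yaw] about the fixed x, y, z axes, in that order (R = Rz(yaw) Ry(pitch) Rx(roll)).
In Python, from rig import sense, viewer, bot gives the robot as it stands.
- The arm moves only by the shell command python3 -m jog 'ROWS' [FORCE]. ROWS is a JSON object of lists of equal length, an entry for each row: "offset": the shift along the world's x, y, z in units of 0.5 m (1.0 is 0.5 m), a list of three; "yaw": the turn about the world's z in units of 360 degrees (1.0 is 360 degrees); "gripper": the opening, from 0 (shut) to 1 (fully open). A call has 1 to 8 rows; each row is the pose to reach, as a shift and turn from the pose commanded when the call began, turning the shorter way round; what a row does not reach only later rows make up. A row lasts 1/8 s, in which the tool goes at most 62.5 mm and 10.7 degrees, less where a joint would pass 70% of its speed; a pose out of reach is approached as far as the arm can. A call with a number of a shift or a turn outside -1 to 1 is refused whole. A call with a gripper value outside its range is refused whole. The fingers move at their own pace and stop on an object; FORCE is the grip in N (left out, the last holds). Time passes only in rows, so rows that repeat a pose let the fingers close. It gives the time, the measured TCP pose, the force, the opening and the grip force at its end, in the units of the state.
- sense(): the state, without advancing time (a new reading comes with each control period).
- viewer.capture(name): name is "scene" or "side" or "wrist"; returns a dict with "frame" (480x640x3 uint8, blue, green, red), "intrinsics" (3x3 intrinsics, pixels), "world_from_camera" (4x4, takes a point from camera to world coordinates); the wrist camera has in their place "mount" (4x4, takes a point from camera to tool coordinates, whose origin is the TCP and whose axes are the flange's). Camera axes: x right, y down, z forward; pixel columns grow to the right and rows downward; lengths in m; the calibration is good to about 2 mm. A picture is of the moment at which its call begins: read the wrist's pose just before it. There is no depth.
- bot.close_job(): hands the job in; it is judged then, once.
The state is a dict: "time_s": time; "qpos": joint angles; "dq": joint speeds; "joint_efforts": joint torques, N m; "tool_pos": TCP position; "ee_rot": TCP orientation; "contact_force": force on the tool from outside, world axes, zero at the start; "torque": the same for the moment, N m; "gripper_width": finger opening in m; "finger_force": force on a finger pad.
Only numpy, scipy, OpenCV 4.12 (cv2) and the standard library are available. Lean on these libraries where they do the work, as an engineer would, in place of code of your own. Each camera call takes 0.05 s, during which the arm holds its last target. There are 200 camera calls.

## Working session

There is one attempt and no reset: what is moved stays moved. The work goes in short steps, Python scripts to look and compute and a shell command to move; the robot and the scene stay as the last step left them, time stands still between calls to the robot, and variables do not carry over. Pictures are saved under pics/ and viewed, at most 10 in all, crops included, and the job is handed in when it is done.

```bash
mkdir -p pics; ls
cat > h.py <<'E'
import cv2,numpy as np,json
from rig import sense,viewer,bot
from scipy.spatial.transform import Rotation as R
def cap(n,name):
    s=sense(); c=viewer.capture(n); K=np.array(c['intrinsics'])
    if n=='wrist':
        T=np.eye(4);T[:3,:3]=R.from_euler('xyz',s['ee_rot']).as_matrix();T[:3,3]=s['tool_pos'];M=T@np.array(c['mount'])
    else: M=np.array(c['world_from_camera'])
    cv2.imwrite(f'pics/{name}.png',c['frame']); np.savez(f'pics/{name}.npz',K=K,M=M); return c['frame'],K,M
def ld(name): d=np.load(f'pics/{name}.npz'); return cv2.imread(f'pics/{name}.png'),d['K'],d['M']
def ray(K,M,u,v): d=M[:3,:3]@np.linalg.solve(K,[u,v,1.]); return M[:3,3],d/np.linalg.norm(d)
def onz(K,M,u,v,z): o,d=ray(K,M,u,v); return o+d*(z-o[2])/d[2]
def tri(*vs):
    A=np.zeros((3,3));b=np.zeros(3);L=[ray(*v) for v in vs]
    for o,d in L: P=np.eye(3)-np.outer(d,d);A+=P;b+=P@o
    x=np.linalg.solve(A,b); return x,[float(np.linalg.norm(np.cross(x-o,d))) for o,d in L]
def proj(K,M,p): q=np.linalg.inv(M)@np.append(p,1);q=K@q[:3];return q[:2]/q[2]
E
python3 - <<'E'
from h import *
print(sense(),bot.finger_overhang,[a for a in dir(bot) if a[0]!='_'])
a=cap('scene','scene0');b=cap('side','side0');c=cap('wrist','wrist0')
np.set_printoptions(precision=4,suppress=True)
for x in(a,b,c):print(x[1],x[2])
E
```

```text
pics
{'time_s': 0.0, 'qpos': array([1.12139810e+00, 2.59217519e-01, 2.07616063e-02, 1.33366297e+00,
       2.57046267e-05, 1.41822514e+00]), 'dq': array([-0.00069547, -0.00159286, -0.00115731,  0.00108691,  0.00067001,
       -0.00026241]), 'joint_efforts': array([ 1.52130113e-03, -5.55635333e+01,  3.44536614e+01,  1.37055878e-02,
       -1.03764783e-04,  8.61304926e-06]), 'tool_pos': array([0.16074803, 0.52574068, 0.25265231]), 'ee_rot': array([-3.14028937e+00, -2.26408054e-04,  2.84476544e+00]), 'contact_force': array([0.40250447, 0.25292579, 0.38158178]), 'torque': array([-0.00400932, -0.02302944, -0.03338536]), 'finger_force': 0.0, 'gripper_width': 0.08545437988665021} 0.022 ['MotionError', 'close_job', 'finger_overhang']
[[488.3161   0.     324.2135]
 [  0.     488.3161 232.3513]
 [  0.       0.       1.    ]] [[-0.8421  0.3391 -0.4194  0.9359]
 [ 0.5391  0.551  -0.637   0.5567]
 [ 0.0151 -0.7625 -0.6468  0.6322]
 [ 0.      0.      0.      1.    ]]
[[499.3104   0.     319.9201]
 [  0.     499.3104 240.3708]
 [  0.       0.       1.    ]] [[ 0.882  -0.3411  0.325   0.2644]
 [-0.4708 -0.6659  0.5787 -0.5497]
 [ 0.0191 -0.6635 -0.748   0.8125]
 [ 0.      0.      0.      1.    ]]
[[336.7588   0.     317.1965]
 [  0.     336.7588 241.0418]
 [  0.       0.       1.    ]] [[ 0.2925  0.9089  0.2973  0.0835]
 [ 0.9563 -0.2777 -0.0921  0.5492]
 [-0.0012  0.3112 -0.9503  0.3741]
 [ 0.      0.      0.      1.    ]]
```

View pics/scene0.png

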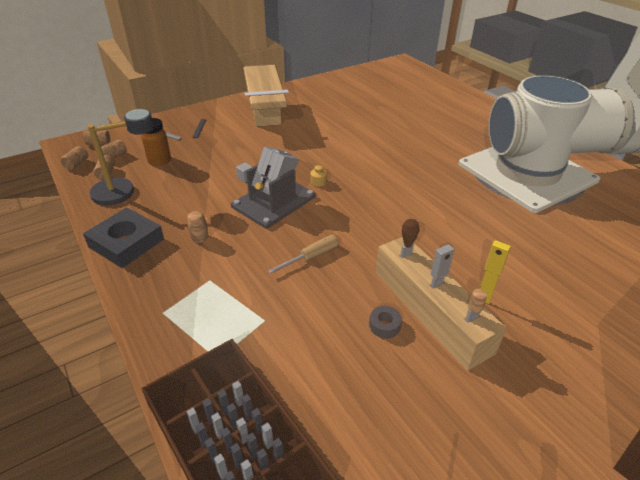

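View pics/side0.png

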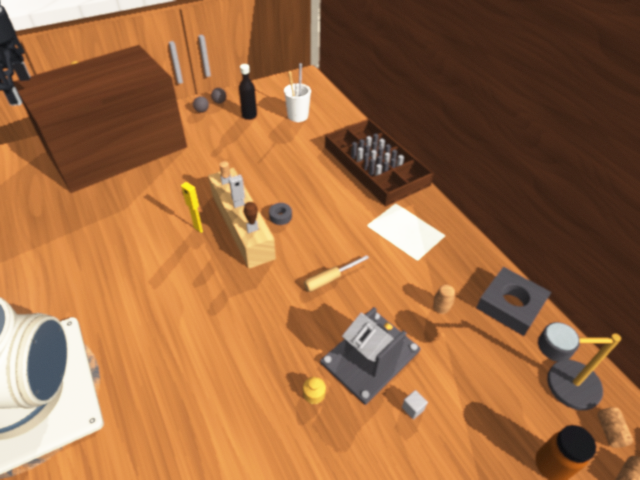

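The scene view shows the gauge in the middle rack slot (handle about (443,264)), with the burnisher at (409,235) and the scraper at (477,303). The stand is at (272,185) and the yellow look-alike at (494,275). In the side view the gauge is at (236,190) and the slot mouth at (367,336).

Run:
```python
from h import *
np.set_printoptions(precision=4,suppress=True)
s=ld('scene0');d=ld('side0')
S=lambda u,v:(s[1],s[2],u,v)
D=lambda u,v:(d[1],d[2],u,v)
print('handle top',tri(S(444,250),D(235,180)))
print('burn top',tri(S(411,222),D(250,205)))
print('scraper top',tri(S(479,293),D(224,166)))
print('mouth',onz(*D(365,336),.11), onz(*S(272,160),.11))
# base plate corners in side view
for p in [(323,361),(366,396),(419,350),(374,311)]:print('plate',onz(*D(*p),.012))
for p in [(233,201),(273,221),(314,195)]:print('plateS',onz(*S(*p),.012))
a=cv2.resize(s[0][130:360,220:520],None,fx=2,fy=2,interpolation=3)
b=cv2.resize(d[0][290:410,300:440],None,fx=4,fy=4,interpolation=3)[:460,:560]
cv2.imwrite('pics/side_c.png',b)
```

```text
handle top (array([0.4821, 0.1972, 0.1353]), [0.00087146223701812, 0.0008714622370182229])
burn top (array([0.4808, 0.1181, 0.1345]), [0.0015263399210854085, 0.0015263399210852712])
scraper top (array([0.4842, 0.2757, 0.113 ]), [0.0021612307460593693, 0.002161230746059462])
mouth [ 0.5374 -0.221   0.11  ] [ 0.5656 -0.2004  0.11  ]
plate [ 0.4831 -0.184   0.012 ]
plate [ 0.5165 -0.2745  0.012 ]
plate [ 0.6469 -0.2447  0.012 ]
plate [ 0.6193 -0.1365  0.012 ]
plateS [ 0.6427 -0.2416  0.012 ]
plateS [ 0.6025 -0.138   0.012 ]
plateS [ 0.4853 -0.1706  0.012 ]
```

View pics/side_c.png

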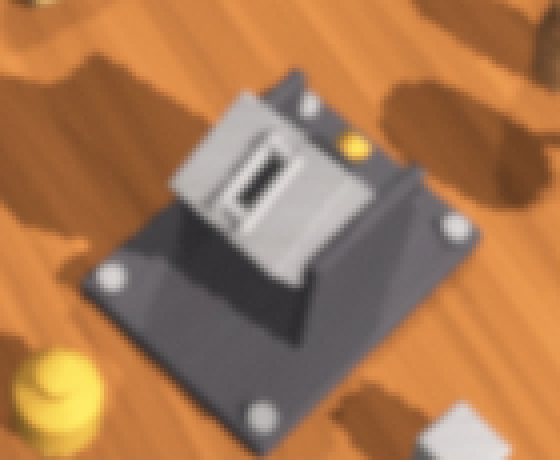

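View pics/wrist0.png

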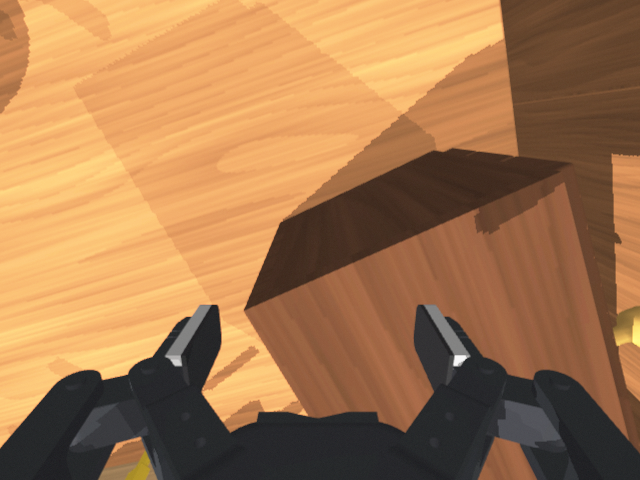

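The side crop shows the slot mouth centred near full-frame pixel (365.5,335), with the plate long edge at about 18° yaw. The wrist view shows the dark box below the start pose, with nothing of use yet. I'll move to hover over the gauge.

```bash
python3 -m jog '{"offset":[[0.06,-0.06,0.03],[0.15,-0.15,0.06],[0.24,-0.25,0.06],[0.33,-0.34,0.06],[0.42,-0.43,0.06],[0.51,-0.52,0.06],[0.58,-0.60,0.06],[0.62,-0.65,0.06]],"yaw":[0,0.01,0.02,0.03,0.04,0.044,0.044,0.044],"gripper":[0.8,0.7,0.7,0.7,0.7,0.7,0.7,0.7]}' 80
python3 -m jog '{"offset":[[0,0,0],[0,0,0]],"yaw":[0,0],"gripper":[0.7,0.7]}'
python3 - <<'E'
from h import *
cap('wrist','w1'); s=sense(); print(s['tool_pos'],s['ee_rot'],s['gripper_width'],s['time_s'])
E
```

```text
time_s: 1.15
tool_pos: [0.4724, 0.1986, 0.2828]
ee_rot: [-3.141, -0.001, 3.119]
contact_force: [0.9, 0.4, -0.5]
gripper_width: 0.0602
finger_force: 0.0
time_s: 1.4
tool_pos: [0.4705, 0.2012, 0.2831]
ee_rot: [3.142, -0.001, 3.121]
contact_force: [-0.0, -0.4, 0.3]
gripper_width: 0.0598
finger_force: 0.0
[0.47024121 0.20154403 0.28325124] [ 3.14147464e+00 -3.70431901e-04  3.12190651e+00] 0.05990970215579143 1.45
```

View pics/w1.png

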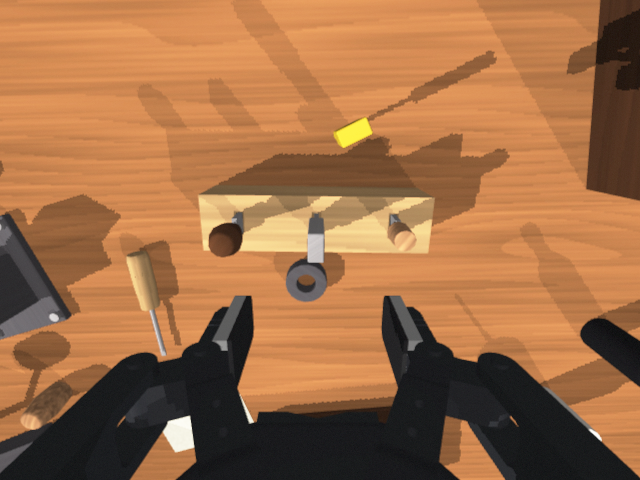

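The wrist view shows the gauge handle's top face at about (316,248), the rack top with corners (200,196)-(434,198)-(431,253)-(203,251), and the burnisher and scraper to either side.

```bash
cat >> h.py <<'E'
def handle(img,box):
    # bright neutral-grey blob inside box x0,y0,x1,y1
    x0,y0,x1,y1=box; c=img[y0:y1,x0:x1].astype(int); m=((c.max(2)-c.min(2)<25)&(c.min(2)>120)).astype(np.uint8)
    n,l,st,ce=cv2.connectedComponentsWithStats(m); i=1+np.argmax(st[1:,4])
    p=np.argwhere(l==i)[:,::-1].astype(np.float32)+[x0,y0]; return cv2.minAreaRect(p.astype(np.float32)),st[i]
E
python3 - <<'E'
from h import *
np.set_printoptions(precision=4,suppress=True)
i,K,M=ld('w1')
r,st=handle(i,(295,205,340,275)); print(r,st,cv2.boxPoints(r))
s=ld('scene0')
for z in(.135,.14,.145): print(onz(K,M,*r[0],z), proj(s[1],s[2],onz(K,M,*r[0],z)))
for p in[(200,196),(434,198),(431,253),(203,251)]:print(onz(K,M,*p,.065))
c=i[205:275,300:335]; print(c[::5,16].tolist())
cv2.imwrite('pics/w1c.png',cv2.resize(i[190:290,270:370],None,fx=5,fy=5,interpolation=cv2.INTER_NEAREST))
E
```

```text
((315.0, 248.0), (28.0, 16.0), 90.0) [ 12  29  17  29 464] [[307. 234.]
 [323. 234.]
 [323. 262.]
 [307. 262.]]
[0.484 0.199 0.135] [443.2512 251.4106]
[0.4823 0.1991 0.14  ] [444.7142 248.5808]
[0.4806 0.1992 0.145 ] [446.1874 245.7313]
[0.4502 0.0825 0.065 ]
[0.4571 0.3204 0.065 ]
[0.5168 0.3224 0.065 ]
[0.5095 0.078  0.065 ]
[[140, 208, 243], [127, 189, 230], [82, 82, 84], [82, 83, 85], [83, 83, 84], [84, 85, 87], [196, 196, 201], [203, 205, 210], [197, 198, 203], [197, 198, 203], [196, 197, 202], [194, 195, 199], [46, 43, 45], [103, 97, 103]]
```

View pics/w1c.png

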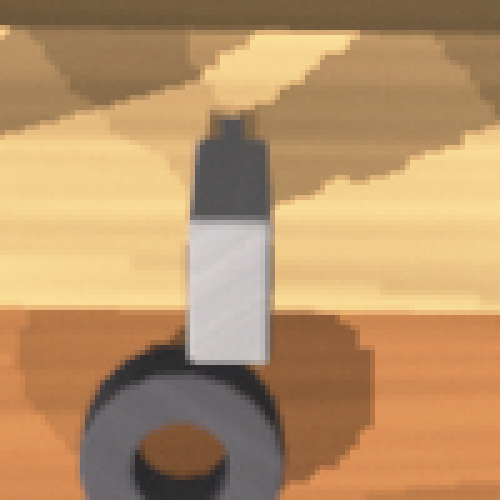

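```bash
python3 -m jog '{"offset":[[0.025,-0.003,-0.05],[0.025,-0.003,-0.12],[0.025,-0.003,-0.19],[0.025,-0.003,-0.25],[0.025,-0.003,-0.30],[0.025,-0.003,-0.325],[0.025,-0.003,-0.33],[0.025,-0.003,-0.33]],"yaw":[-0.001,-0.001,-0.001,-0.001,-0.001,-0.001,-0.001,-0.001],"gripper":[0.7,0.7,0.7,0.7,0.7,0.7,0.7,0.6]}' 40
python3 -m jog '{"offset":[[0,0,0],[0,0,0],[0,0,0],[0,0,0],[0,0,0],[0,0,0],[0,0,0]],"yaw":[0,0,0,0,0,0,0],"gripper":[0.4,0.2,0,0,0,0,0]}' 40
python3 - <<'E'
from h import *
cap('wrist','w2'); s=sense(); print(s['tool_pos'],s['ee_rot'],s['torque'])
E
```

```text
time_s: 2.45
tool_pos: [0.4836, 0.1998, 0.119]
ee_rot: [3.141, 0.001, 3.115]
contact_force: [-0.3, -0.7, 0.2]
gripper_width: 0.0517
finger_force: 0.0
time_s: 3.32
tool_pos: [0.4837, 0.1995, 0.1188]
ee_rot: [3.141, 0.001, 3.115]
contact_force: [-0.4, -0.4, 6.6]
gripper_width: 0.0134
finger_force: 42.2
[0.48361321 0.19948008 0.1187345 ] [3.14143862e+00 8.56327850e-04 3.11495383e+00] [-0.09254307  0.11391919  0.02740825]
```

View pics/w2.png

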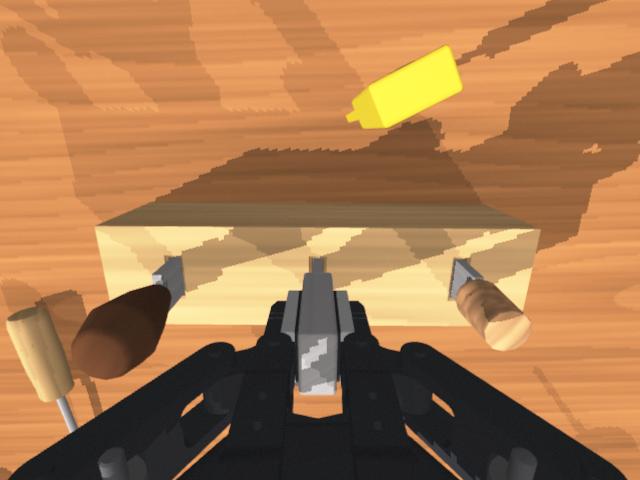

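The wrist view shows the gauge clamped squarely between the pads, with the handle top at about (318,360) and the neighbours untouched. The tool can't pitch, so I'll lift until only about 8 mm of blade is in the rack slot. Then I'll loosen the grip and swing the handle toward the robot, so the gauge pivots 30° in the pads.

```bash
python3 -m jog '{"offset":[[0,0,0.005],[0,0,0.02],[0,0,0.04],[0,0,0.06],[0,0,0.08],[0,0,0.09],[0,0,0.094],[0,0,0.094]],"yaw":[0,0,0,0,0,0,0,0],"gripper":[0,0,0,0,0,0,0,0]}' 60
python3 -m jog '{"offset":[[0,0,0],[-0.012,0,0],[-0.024,0.001,0.001],[-0.036,0.001,0.001],[-0.036,0.001,0.001]],"yaw":[0,0,0,0,0],"gripper":[0,0,0,0,0]}' 20
python3 - <<'E'
from h import *
cap('wrist','w3'); cap('side','side3'); cap('scene','scene3'); s=sense(); print(s['tool_pos'],s['torque'])
a=ld('side3')[0][110:290,150:330];b=ld('w3')[0]
cv2.imwrite('pics/c3.png',np.hstack([cv2.resize(a,(400,400),interpolation=3),cv2.resize(b[180:430,200:450],(400,400))]))
E
```

```text
time_s: 4.38
tool_pos: [0.4833, 0.1994, 0.1652]
ee_rot: [-3.142, -0.0, 3.115]
contact_force: [0.1, 0.0, -2.2]
gripper_width: 0.0131
finger_force: 58.5
time_s: 5.0
tool_pos: [0.4659, 0.2, 0.1661]
ee_rot: [3.142, 0.002, 3.115]
contact_force: [3.5, -0.1, -2.9]
gripper_width: 0.0133
finger_force: 58.1
[0.46589371 0.19993781 0.16602105] [-0.16465794 -1.38809345 -0.0188961 ]
```

View pics/c3.png

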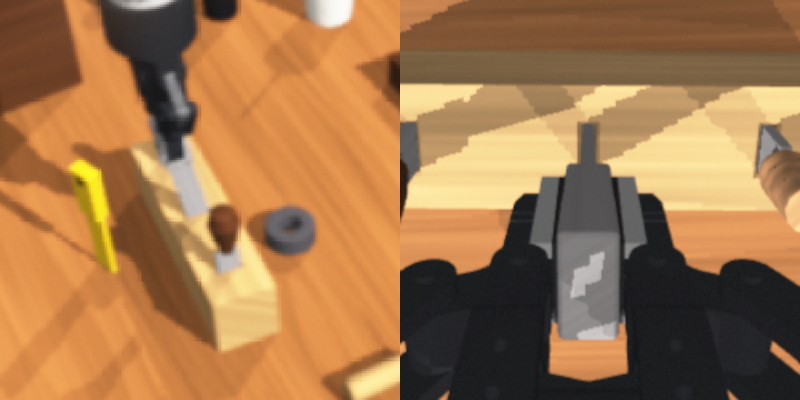

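The crops show the gauge starting to tilt in the grip with its tip still in the slot, at only 3.5 N side force. I'll continue the swing.

```bash
python3 -m jog '{"offset":[[-0.012,0,-0.001],[-0.024,0.001,-0.003],[-0.035,0.001,-0.005],[-0.046,0.001,-0.008],[-0.057,0.002,-0.012],[-0.067,0.002,-0.016],[-0.067,0.002,-0.016]],"yaw":[0,0,0,0,0,0,0],"gripper":[0,0,0,0,0,0,0]}' 20
python3 - <<'E'
from h import *
cap('wrist','w4'); cap('side','side4'); cap('scene','scene4'); s=sense(); print(s['tool_pos'],s['torque'])
a=ld('side4')[0][110:290,130:310];b=ld('scene4')[0][150:330,370:550]
cv2.imwrite('pics/c4.png',np.hstack([cv2.resize(a,(400,400),interpolation=3),cv2.resize(b,(400,400),interpolation=3)]))
E
```

```text
time_s: 6.02
tool_pos: [0.4315, 0.201, 0.1579]
ee_rot: [3.141, 0.0, 3.115]
contact_force: [3.1, -0.5, 3.8]
gripper_width: 0.0131
finger_force: 58.5
[0.43172066 0.2010083  0.15773811] [-0.03926408 -0.97529386 -0.01683776]
```

View pics/c4.png

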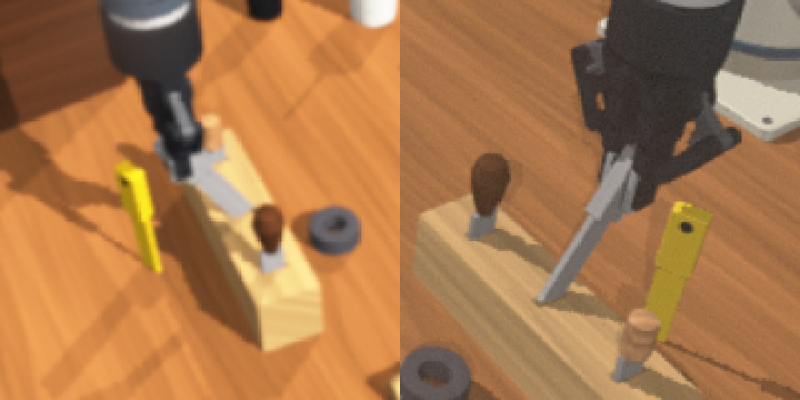

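The side and scene crops show the gauge leaning about 30° in the grip, with its tip still resting in the rack slot. Next I'll tighten the grip, withdraw along the blade, rise, and measure the tilt from pixels.

```bash
python3 -m jog '{"offset":[[0,0,0],[-0.01,0,0.018],[-0.025,0,0.045],[-0.035,0,0.08],[-0.035,0,0.13],[-0.035,0,0.19],[-0.035,0,0.23],[-0.035,0,0.23]],"yaw":[0,0,0,0,0,0,0,0],"gripper":[0,0,0,0,0,0,0,0]}' 80
python3 - <<'E'
from h import *
np.set_printoptions(precision=4,suppress=True)
for c,n in(('wrist','w5'),('side','side5'),('scene','scene5')):cap(c,n)
s=sense(); print(s['tool_pos'],s['torque'],s['contact_force'])
G=np.array(s['tool_pos'])-[0,0,.003]
yw=s['ee_rot'][2]-np.pi; n=np.array([-np.sin(yw),np.cos(yw),0]); ex=np.array([np.cos(yw),np.sin(yw),0])
# rectify scene & side onto the gauge plane: 0.5 mm/px, u along ex (-60..100mm), v down from +50 to -130
for nm in('scene5','side5'):
    i,K,M=ld(nm)
    src=[];dst=[]
    for a,b in((-60,50),(100,50),(100,-130),(-60,-130)):
        src.append(proj(K,M,G+ex*a/1e3+np.array([0,0,b/1e3])));dst.append(((a+60)*2,(50-b)*2))
    H=cv2.getPerspectiveTransform(np.float32(src),np.float32(dst)); o=cv2.warpPerspective(i,H,(320,360),flags=cv2.INTER_CUBIC)
    cv2.imwrite(f'pics/rect_{nm}.png',o)
    c=o.astype(int); m=((c.max(2)-c.min(2)<22)&(c.min(2)>80)&(c.max(2)<235)).astype(np.uint8)
    N,l,st,ce=cv2.connectedComponentsWithStats(m)
    for k in 1+np.argsort(-st[1:,4])[:4]:
        p=np.argwhere(l==k)[:,::-1].astype(np.float32); r=cv2.minAreaRect(p); print(nm,st[k],r)
E
```

```text
time_s: 7.18
tool_pos: [0.4139, 0.2011, 0.2738]
ee_rot: [3.141, 0.001, 3.115]
contact_force: [-0.6, 0.1, -2.8]
gripper_width: 0.013
finger_force: 79.8
[0.4135 0.2008 0.2717] [-0.0207  0.0169 -0.0134] [-0.4386 -0.7429 -1.9303]
scene5 [   21    33   223   262 18474] ((156.45932006835938, 154.21414184570312), (220.86138916015625, 252.6254119873047), 12.90107250213623)
scene5 [   0   14   37   56 1143] ((17.906850814819336, 41.48493194580078), (55.81358337402344, 34.93900680541992), 87.87889862060547)
scene5 [  0 115  48  44 847] ((23.447282791137695, 136.41842651367188), (41.5769157409668, 48.3065071105957), 88.09085083007812)
scene5 [  0 142  46  30 267] ((21.5, 156.0), (14.86270523071289, 50.280216217041016), 71.56505584716797)
side5 [  88   51  152  242 8220] ((156.20260620117188, 171.8866424560547), (266.59039306640625, 64.05040740966797), 64.1336441040039)
side5 [ 130    0   31   48 1155] ((145.2012939453125, 23.337888717651367), (47.695796966552734, 29.051700592041016), 88.02507019042969)
side5 [206 341  34  19 435] ((222.5, 350.0), (18.0, 33.0), 90.0)
side5 [167   0  33  17 427] ((183.0, 8.0), (16.0, 32.0), 90.0)
```

Run:
```python
from h import *
np.set_printoptions(precision=2,suppress=True)
for nm in('scene5','side5'):
    o=cv2.imread(f'pics/rect_{nm}.png').astype(int)
    m=((o.max(2)-o.min(2)<30)&(o.min(2)>70)); E=[]
    for v in range(165,300,3):
        u=np.where(m[v])[0]; u=u[(u>130)&(u<270)]
        if len(u)>20:
            E.append((v,u.min(),u.max(),len(u)))
    E=np.array(E);print(nm,E[::4].tolist(),E[-1])
    e=E[(E[:,0]>175)&(E[:,0]<255)]
    for j in(1,2):
        p=np.polyfit(e[:,0],e[:,j],1); r=np.abs(np.polyval(p,e[:,0])-e[:,j]); 
        e2=e[r<3]; p=np.polyfit(e2[:,0],e2[:,j],1); print(j,np.degrees(np.arctan(p[0])),p,len(e2),r.max())
```

```text
scene5 [[165, 131, 192, 62], [177, 131, 198, 68], [189, 140, 204, 65], [201, 147, 210, 64], [213, 154, 217, 64], [225, 160, 222, 63], [237, 167, 229, 63], [249, 173, 235, 63], [261, 180, 240, 61], [273, 186, 242, 57], [285, 192, 221, 30]] [288 193 216  24]
1 29.25131939932635 [ 0.56 34.25] 25 3.5411965811965445
2 27.32517970782122 [  0.52 106.4 ] 26 1.3555555555554974
side5 [[165, 136, 185, 50], [177, 147, 191, 45], [189, 155, 197, 43], [201, 161, 204, 44], [213, 167, 210, 44], [225, 173, 215, 43], [237, 179, 222, 44], [249, 185, 228, 44], [261, 192, 234, 43], [273, 198, 240, 43], [285, 205, 226, 22]] [285 205 226  22]
1 27.52066921228315 [ 0.52 55.62] 26 0.9015384615385074
2 26.71372877436189 [  0.5  102.51] 26 0.8420512820513864
```

Tilt measures about 27.5°. I'll go back into the rack slot and swing roughly 2.5° further.

```bash
python3 -m jog '{"offset":[[0,0,-0.08],[0,0,-0.15],[0.01,0,-0.185],[0.025,0,-0.212],[0.035,0,-0.23],[0.030,0,-0.233],[0.025,0,-0.236],[0.025,0,-0.236]],"yaw":[0,0,0,0,0,0,0,0],"gripper":[0,0,0,0,0,0,0,0]}' 80
python3 -m jog '{"offset":[[-0.01,0,0.018],[-0.025,0,0.045],[-0.03,0,0.10],[-0.03,0,0.16],[-0.03,0,0.22],[-0.03,0,0.236],[-0.03,0,0.236]],"yaw":[0,0,0,0,0,0,0],"gripper":[0,0,0,0,0,0,0]}' 80
cat > tilt.py <<'E'
from h import *
def tilt(tag,cams=('scene','side')):
    s=sense(); G=np.array(s['tool_pos'])-[0,0,.003]; yw=s['ee_rot'][2]-np.pi; ex=np.array([np.cos(yw),np.sin(yw),0])
    for c in cams:
        nm=c+tag; i,K,M=cap(c,nm)
        src=[proj(K,M,G+ex*a/1e3+np.array([0,0,b/1e3])) for a,b in((-60,50),(100,50),(100,-130),(-60,-130))]
        H=cv2.getPerspectiveTransform(np.float32(src),np.float32([(0,0),(320,0),(320,360),(0,360)])); o=cv2.warpPerspective(i,H,(320,360),flags=cv2.INTER_CUBIC).astype(int)
        cv2.imwrite(f'pics/rect_{nm}.png',o)
        m=((o.max(2)-o.min(2)<30)&(o.min(2)>70)); E=[]
        for v in range(165,300,3):
            u=np.where(m[v])[0]; u=u[(u>130)&(u<270)]
            if len(u)>20: E.append((v,u.min(),u.max()))
        E=np.array(E); e=E[(E[:,0]>185)&(E[:,0]<250)]
        for j in(1,2):
            p=np.polyfit(e[:,0],e[:,j],1); r=np.abs(np.polyval(p,e[:,0])-e[:,j]); e2=e[r<2]; p=np.polyfit(e2[:,0],e2[:,j],1)
            print(nm,j,'deg %.2f at v=240: %.1f'%(np.degrees(np.arctan(p[0])),np.polyval(p,240)),len(e2),'last v',E[-1])
E
python3 -c "
from tilt import *
tilt('6')"
```

```text
time_s: 8.32
tool_pos: [0.4286, 0.2011, 0.1554]
ee_rot: [3.141, 0.004, 3.115]
contact_force: [5.0, 0.4, 3.5]
gripper_width: 0.0132
finger_force: 80.3
time_s: 9.2
tool_pos: [0.4116, 0.2009, 0.2724]
ee_rot: [-3.142, -0.001, 3.115]
contact_force: [-1.0, -0.1, -1.9]
gripper_width: 0.0133
finger_force: 79.8
scene6 1 deg 30.90 at v=240: 173.9 22 last v [282 198 224]
scene6 2 deg 29.80 at v=240: 237.1 22 last v [282 198 224]
side6 1 deg 28.62 at v=240: 182.3 22 last v [282 207 232]
side6 2 deg 28.75 at v=240: 226.4 22 last v [282 207 232][ WARN:0@5.212] global loadsave.cpp:1063 imwrite_ Unsupported depth image for selected encoder is fallbacked to CV_8U.
```

```bash
python3 -m jog '{"offset":[[0,-0.06,0],[0,-0.17,0],[0,-0.29,0],[0,-0.41,0],[0.005,-0.53,0],[0.01,-0.65,0],[0.016,-0.77,0],[0.016,-0.85,0]],"yaw":[0,0.01,0.02,0.03,0.04,0.05,0.054,0.054],"gripper":[0,0,0,0,0,0,0,0]}' 80
python3 -m jog '{"offset":[[0,0,0],[0,0,0]],"yaw":[0,0],"gripper":[0,0]}'
python3 - <<'E'
from h import *
np.set_printoptions(precision=4,suppress=True)
for c in('wrist','side','scene'):cap(c,c+'7')
s=sense();print(s['tool_pos'],s['ee_rot'])
w=ld('wrist7')
print(proj(w[1],w[2],[.537,-.221,.11]))
d=ld('side7');sc=ld('scene7')
a=cv2.resize(w[0],(560,420))
b=cv2.resize(d[0][250:410,300:430],None,fx=1.8,fy=1.8,interpolation=3)
e=cv2.resize(sc[0][120:230,220:350],None,fx=1.8,fy=1.8,interpolation=3)
o=np.zeros((490,800,3),np.uint8);o[:420,:560]=a;o[:288,562:796]=b;o[289:487,562:796]=e
cv2.imwrite('pics/c7.png',o)
E
```

```text
time_s: 10.3
tool_pos: [0.4193, -0.2265, 0.2713]
ee_rot: [3.14, -0.001, -2.83]
contact_force: [0.7, -0.1, -2.5]
gripper_width: 0.0129
finger_force: 79.6
time_s: 10.55
tool_pos: [0.4194, -0.2236, 0.2718]
ee_rot: [3.14, -0.001, -2.829]
contact_force: [0.6, 0.0, -1.6]
gripper_width: 0.0129
finger_force: 79.6
[ 0.4198 -0.2229  0.2727] [ 3.1412 -0.0001 -2.8276]
[282.2081 339.0447]
```

View pics/c7.png

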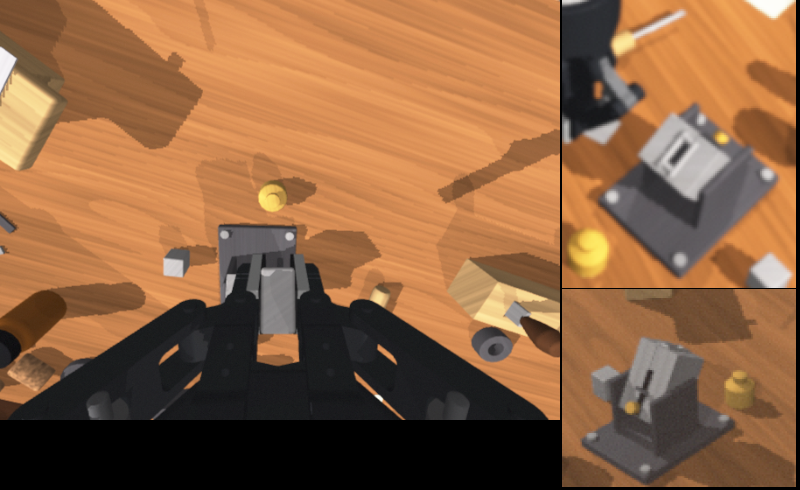

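The composite shows the stand square to the tool and nothing disturbed. The side view gives a clear slot mouth, but in the wrist view the gripper hides it. I'll shift forward so the mouth falls under the camera.

```bash
python3 -m jog '{"offset":[[0.05,0,0.01],[0.12,0.01,0.02],[0.19,0.02,0.02],[0.23,0.03,0.02],[0.23,0.03,0.02],[0.23,0.03,0.02]],"yaw":[0,0,0,0,0,0],"gripper":[0,0,0,0,0,0]}' 80
cat > slot.py <<'E'
from h import *
def blobs(i,K,M,rad=60,g=(.537,-.221,.112),dark=70):
    u,v=proj(K,M,np.array(g)).astype(int); x0,y0=max(u-rad,0),max(v-rad,0); c=i[y0:v+rad,x0:u+rad].astype(int)
    gr=c.max(2)
    m=((gr<dark)&(c.max(2)-c.min(2)<30)).astype(np.uint8)
    n,l,st,ce=cv2.connectedComponentsWithStats(m); out=[]
    for k in range(1,n):
        if st[k,4]>25:
            p=np.argwhere(l==k)[:,::-1].astype(np.float32)+np.float32([x0,y0]); r=cv2.minAreaRect(p)
            out.append((st[k,4],np.round(r[0],1),np.round(r[1],1),round(r[2],1)))
    return (u,v),sorted(out,key=lambda t:-t[0])[:6]
E
python3 - <<'E'
from slot import *
np.set_printoptions(precision=4,suppress=True)
w=cap('wrist','w8'); s=sense(); print(s['tool_pos'],s['ee_rot'])
for nm in('w8','side7'):
    x=ld(nm); print(nm)
    for t in(50,70,95): print(t,blobs(*x,rad=50 if nm=='w8' else 20,dark=t))
x=ld('w8');u,v=proj(x[1],x[2],np.array([.537,-.221,.112])).astype(int)
print(u,v); g=cv2.cvtColor(x[0],6)
print(g[v-36:v+40:3,u-36:u+40:3])
E
```

```text
time_s: 11.45
tool_pos: [0.5344, -0.2084, 0.2828]
ee_rot: [3.141, -0.0, -2.828]
contact_force: [-0.8, 0.2, -3.1]
gripper_width: 0.0132
finger_force: 79.6
[ 0.5342 -0.2086  0.283 ] [-3.1416 -0.0002 -2.8285]
w8
50 ((np.int64(302), np.int64(223)), [(np.int32(31), array([307., 258.]), array([4., 6.]), 90.0)])
70 ((np.int64(302), np.int64(223)), [(np.int32(60), array([310., 226.]), array([20.,  2.]), 90.0), (np.int32(52), array([343., 210.]), array([14.,  4.]), 90.0), (np.int32(49), array([327.5, 195.5]), array([ 3., 21.]), 90.0), (np.int32(39), array([280.5, 265.5]), array([13.,  3.]), 90.0), (np.int32(37), array([307.5, 258. ]), array([4., 7.]), 90.0)])
95 ((np.int64(302), np.int64(223)), [(np.int32(874), array([333.5, 230.5]), array([83., 35.]), 90.0), (np.int32(178), array([307., 224.]), array([24.,  8.]), 90.0), (np.int32(66), array([280.5, 265. ]), array([14.,  5.]), 90.0), (np.int32(50), array([307.5, 259.5]), array([7., 7.]), 90.0)])
side7
50 ((np.int64(364), np.int64(335)), [])
70 ((np.int64(364), np.int64(335)), [(np.int32(138), array([352. , 347.5]), array([16., 13.]), 0.0)])
9
[... 2309 characters left out ...]
75 184 149
  184 184 185 183 185 177 176  76]
 [115 113 117 183 180 185 186 185 183 176 182 179 161 182 182 184 183 183
  184 185 180 180 176 181 178  75]
 [113 112 117 157 192 196 198 186 185 191 179 182 143 167 167 174 200 202
  200 202 194 194 190 185 182  77]
 [115 114 118 109 162 163 164 161 161 160 163 165 155 161 160 168 162 163
  164 161 160 159 164 165 145  76]
 [116 113 118 110 110 162 164 163 160 158 158 161 152  39  43  96 161 163
  161 160 159 160 163 163  80  89]
 [117 111 114 107  79 106 126 144 143 157 158 146 146  29  33  67 160 162
  161 160 158 158 159 148 115 108]
 [116 112 113 110  81  49 116 116 116 116 115  98  93  93  93  94  96 162
  161 159 157 160 127  82 112 107]]
```

Run:
```python
from slot import *
np.set_printoptions(precision=4,suppress=True)
i,K,M=ld('w8'); g=cv2.cvtColor(i,6).astype(float)
# per row: dark band limits between lips at half level
rows=np.arange(214,236); L=[];Rr=[]
for v in rows:
    p=g[v]; r=next(u for u in range(306,325) if p[u]<130 and p[u+1]>=130); Rr.append(r+(130-p[r])/(p[r+1]-p[r]))
    l=next(u for u in range(309,290,-1) if p[u]<160 and p[u-1]>=160); L.append(l-(160-p[l])/(p[l-1]-p[l]))
L=np.array(L);Rr=np.array(Rr);print(np.polyfit(rows,L,1),np.polyfit(rows,Rr,1),L.mean(),Rr.mean())
print(g[202:248,309].astype(int)); print(g[223,294:322].astype(int),g[213,294:322].astype(int))
d,KD,MD=ld('side7')
gd=cv2.cvtColor(d,6); print(gd[322:350,352:380])
q=tri((K,M,308,223),(KD,MD,364.8,334.9));print(q)
for z in(.109,.1126,.116):
    P=onz(K,M,308,223,z);print(P,proj(KD,MD,P))
```

```text
[ -0.0346 308.3057] [ -0.0239 317.4511] 300.53626569203874 312.0953195449563
[159 129 121 148 184 211 219 215 168  94  81  82  83  79  73  64  63  65
  65  67  67  63  59  59  57  60  56  63  66  60  60  60  59  60  71 110
 150 185 208 218 215 193 182 185 185 181]
[183 179 185 192 211 198 175 149 121 100  71  77  83  83  78  63  50  55
 133 212 207 192 170 141 119 117 134 145] [183 181 180 189 209 203 185 159 133 108  87  81  81  81  82  82  83  82
 116 182 210 198 176 147 119 117 130 129]
[[135 164 182 187 187 187 188 188 189 187 187 184 178 170 166 172 183 189
  190 190 183 167 148 129 113 105 102 102]
 [156 177 186 188 188 189 188 189 189 188 185 174 161 149 155 177 195 199
  197 193 188 182 172 151 128 107  98  96]
 [171 185 188 189 189 189 189 190 189 185 176 158 143 144 164 192 208 209
  202 194 187 185 179 166 138 108  92  86]
 [183 187 188 189 190 189 188 187 186 176 160 143 140 157 178 195 206 209
  203 194 188 183 178 169 155 128 103  88]
 [188 189 188 189 189 190 188 188 183 171 149 141 156 181 192 189 192 200
  203 199 190 180 175 176 173 160 140 112]
 [189 190 189 189 19
[... 2194 characters left out ...]
201 202]
 [ 77 105 134 152 157 144 133 151 187 211 216 206 192 188 188 187 188 188
  188 189 190 190 190 192 195 200 202 199]
 [ 53  69  95 122 139 141 144 164 193 208 205 195 186 187 187 187 188 188
  188 189 190 188 190 192 196 200 199 198]
 [ 49  54  65  87 114 137 155 171 186 193 191 186 184 185 185 186 187 187
  188 187 188 188 190 193 198 199 196 193]
 [ 49  51  55  64  88 122 152 169 176 180 181 182 184 185 185 184 185 185
  185 186 186 188 192 195 197 194 194 191]]
(array([ 0.5382, -0.2167,  0.1054]), [0.0016430413243329657, 0.0016430413243327037])
[ 0.5357 -0.2164  0.109 ] [362.5754 334.5484]
[ 0.5347 -0.2166  0.1126] [362.321  333.7161]
[ 0.5338 -0.2168  0.116 ] [362.0789 332.9242]
```

Run:
```python
from slot import *
np.set_printoptions(precision=4,suppress=True)
i,K,M=ld('w8'); g=cv2.cvtColor(i,6).astype(int)
T=np.array([.5342,-.2086,.283]);yw=-2.8285-np.pi;ex=np.array([np.cos(yw),np.sin(yw),0]);ey=np.array([-np.sin(yw),np.cos(yw),0]);a=-.5*ex+np.array([0,0,.866])
C=T-[0,0,.003]+ex*.0025+a*.025; print('top centre',proj(K,M,C))
for sx in(-13,13):
  for sy in(-7,7): print(sx,sy,proj(K,M,C+(ex*.866+np.array([0,0,.5]))*sx/1e3+ey*sy/1e3))
v=int(proj(K,M,C)[1])
for r in(v-20,v-8,v,v+8,v+20): print(r,g[r,275:365:2])
```

```text
top centre [316.0149 339.8529]
-13 -7 [296.7526 302.5879]
-13 7 [335.3679 302.61  ]
13 -7 [295.7742 378.8041]
13 7 [336.1594 378.8245]
319 [ 28  33  31  31  63 100  97  99  98 100  96  33 114 130 137 136 135 132
 130 130 129 129 131 133 133 133 134 132 131 128 113  41  92  98  98  99
  98  99  86  30  28  30  29  29  30]
331 [ 29  28  29  62  99 107 107 106 107 106  57  44 111 127 136 139 140 142
 140 138 133 132 133 130 131 130 128 129 129 128 113  46  44 106 108 106
 107 106 106  76  27  30  26  27  29]
339 [ 25  30  27  25  30  29  27  26  42 133  84  49 116 131 137 138 139 139
 138 137 137 135 132 130 130 131 129 128 130 129 116  62  67 132  42  29
  30  27  28  28  32  26  30  29  29]
347 [ 30  28  29  27  28  27  30  28  28  28  28  49 115 131 137 137 136 137
 137 138 137 136 136 131 132 134 133 131 128 125 114  60  33  30  26  27
  28  30  30  27  28  29  29  28  29]
359 [ 29  29  28  28  28  24  29  28  28  30  27  58 113 132 139 138 140 141
 141 138 137 135 138 139 132 130 129 129 129 127 112  75  30  25  25  27
  29  30  28  25  29  28  28  29  29]
```

Run:
```python
from slot import *
np.set_printoptions(precision=4,suppress=True)
i,K,M=ld('w8');d,KD,MD=ld('side7')
yw=np.radians(17.4);ex=np.array([np.cos(yw),np.sin(yw),0]);ey=np.array([-np.sin(yw),np.cos(yw),0]);a=-.5*ex+np.array([0,0,.866])
A=onz(K,M,307.2,223.3,.1126);B=onz(KD,MD,364.7,335.0,.1126);print(A,B,'diff in stand',(B-A)@ex,(B-A)@ey)
m=(A+B)/2-.003*a; print('mouth',m)
Tt=m-.061*ex+np.array([0,0,.1043]);s=sense();print('TCP',Tt,'shift',(Tt-s['tool_pos'])/.5)
# height check of the lip: side+wrist
print(tri((K,M,307.2,223.3),(KD,MD,364.7,335.0)))
```

```text
[ 0.5352 -0.2172  0.1126] [ 0.5369 -0.2204  0.1126] diff in stand 0.0006502444427511959 -0.003550711498580205
mouth [ 0.5375 -0.2184  0.11  ]
TCP [ 0.4793 -0.2366  0.2143] shift [-0.1099 -0.0559 -0.1373]
(array([ 0.5381, -0.2172,  0.1062]), [0.0012246687502167684, 0.001224668750216802])
```

```bash
python3 -m jog '{"offset":[[-0.05,-0.02,0],[-0.11,-0.056,0],[-0.125,-0.056,-0.03],[-0.125,-0.056,-0.07],[-0.122,-0.056,-0.11],[-0.11,-0.056,-0.137],[-0.11,-0.056,-0.137],[-0.11,-0.056,-0.137]],"yaw":[-0.0015,-0.0015,-0.0015,-0.0015,-0.0015,-0.0015,-0.0015,-0.0015],"gripper":[0,0,0,0,0,0,0,0]}' 80
python3 - <<'E'
from slot import *
np.set_printoptions(precision=4,suppress=True,linewidth=200)
d,KD,MD=cap('side','side9');cap('scene','scene9');cap('wrist','w9');s=sense();print(s['tool_pos'],s['ee_rot'])
T=np.array(s['tool_pos']);yw=s['ee_rot'][2]+np.pi;ex=np.array([np.cos(yw),np.sin(yw),0]);ey=np.array([-np.sin(yw),np.cos(yw),0]);a=-.5*ex+np.array([0,0,.866]);b=.866*ex+np.array([0,0,.5])
tip=T-[0,0,.003]+.0025*ex-.105*a;print('tip',tip)
for x in(-11,11):
  for y in(-2.5,2.5): print(x,y,proj(KD,MD,tip+b*x/1e3+ey*y/1e3), proj(KD,MD,tip+a*.02+b*x/1e3+ey*y/1e3))
g=cv2.cvtColor(d,6);print('cols 344..');print(g[308:350,344:384])
E
```

```text
time_s: 12.5
tool_pos: [0.48, -0.2372, 0.2149]
ee_rot: [-3.141, 0.0, -2.838]
contact_force: [0.1, -0.0, -2.5]
gripper_width: 0.0136
finger_force: 79.6
[ 0.4801 -0.2372  0.2149] [-3.1407  0.0007 -2.8383]
tip [ 0.5325 -0.2207  0.121 ]
-11 -2.5 [359.8784 339.9692] [356.4922 338.2309]
-11 2.5 [357.527  338.0093] [354.097  336.2313]
11 -2.5 [368.3603 328.9758] [365.1727 326.9879]
11 2.5 [365.9875 327.0497] [362.755  325.0236]
cols 344..
[[ 21  22  23 ... 139 141 140]
 [ 23  22  24 ... 140 140 140]
 [ 22  18  20 ... 140 140 138]
 ...
 [ 56  48  44 ... 181 176 164]
 [ 55  48  44 ... 173 160 136]
 [ 53  46  45 ... 157 132 106]]
```

Run:
```python
from slot import *
import sys
np.set_printoptions(threshold=sys.maxsize,linewidth=220)
d,KD,MD=ld('side9');d7=ld('side7')[0]
g=cv2.cvtColor(d,6);g7=cv2.cvtColor(d7,6)
for v in range(318,350): print(v,' '.join('%3d'%x for x in g[v,346:386]))
```

```text
318  22  26  29  38  38  33  26  23  23  23  24  23  23  25  34  67 109 135 139 124  99  72  56  51  52  49  46  47  51  63  91 118 134 136 133 129 125 117 102  87
319  22  24  29  35  34  30  24  22  22  24  22  21  24  25  30  45  72  91  96  79  54  44  48  57  62  60  52  46  45  51  70 101 123 130 128 125 125 124 122 108
320  21  23  27  28  26  24  22  20  23  23  22  25  23  25  27  32  39  48  50  42  35  42  56  67  71  64  53  43  39  40  53  79 103 118 122 125 129 132 133 124
321  22  22  22  23  22  23  22  23  24  22  23  23  23  25  25  27  27  29  32  32  37  48  61  66  64  55  43  35  31  31  41  58  80  98 114 126 132 136 134 127
322  21  21  23  22  20  20  21  22  25  23  23  22  23  23  26  29  28  30  29  33  41  50  56  58  50  40  30  27  27  31  39  49  61  79 103 122 133 136 131 125
323  22  21  19  22  22  20  21  22  23  24  24  24  24  25  26  26  28  28  28  31  38  46  50  45  38  30  23  24  29  36  42  48  56  67  87 110 125 127 124 119
324  22  21  21  22  21  21  20  22  23  20  20  23  26  26  27  30  29  26  26  25  31  35  39  35  29  23  21  25 
[... 3447 characters left out ...]
 179 180 185 186 188 187 184 185 182 177 164
346  44  42  42  43  43  52  72  95 121 141 144 133 122 139 174 198 203 193 179 174 173 175 174 175 176 176 177 176 176 177 180 186 187 185 183 183 182 177 164 140
347  44  44  44  40  41  43  48  62  86 112 127 131 132 152 178 195 192 181 173 173 174 175 176 175 175 176 175 177 176 177 183 187 184 183 181 181 176 164 140 111
348  44  44  42  43  40  42  44  48  60  80 105 125 143 158 172 181 177 172 170 172 172 174 174 172 173 174 173 174 177 180 184 185 183 181 178 173 160 136 111  92
349  45  45  45  42  43  42  45  47  48  58  81 113 140 156 164 167 167 170 172 171 172 172 173 171 172 172 172 175 177 182 183 181 179 177 173 157 132 106  91  86
```

The blade sits almost in line with the slot in the side view. Its visible lower corner is near (361,340) and the slot centre near (364.7,335). I'll apply about a 1 mm correction and advance 12 mm along the slot axis.

```bash
python3 -m jog '{"offset":[[-0.002,0.0004,-0.001],[0.001,0.0015,-0.007],[0.004,0.0024,-0.012],[0.007,0.0033,-0.0175],[0.0094,0.004,-0.0218],[0.0094,0.004,-0.0218]],"yaw":[0,0,0,0,0,0],"gripper":[0,0,0,0,0,0]}' 80
python3 -m jog '{"offset":[[0.001,0.0003,-0.0017],[0.002,0.0006,-0.0035],[0.003,0.0009,-0.0052],[0.0038,0.0012,-0.0069],[0.0038,0.0012,-0.0069]],"yaw":[0,0,0,0,0],"gripper":[0,0,0,0,0]}' 80
```

```text
time_s: 13.4
tool_pos: [0.4846, -0.2349, 0.2031]
ee_rot: [3.141, -0.0, -2.838]
contact_force: [0.4, 0.5, -1.2]
gripper_width: 0.0128
finger_force: 79.7
time_s: 14.02
tool_pos: [0.4864, -0.2342, 0.1998]
ee_rot: [3.141, -0.0, -2.838]
contact_force: [-0.9, 3.6, -1.5]
gripper_width: 0.0129
finger_force: 79.6
```

```bash
python3 -m jog '{"offset":[[-0.0003,0.001,0],[-0.0006,0.002,0],[-0.0006,0.002,0]],"yaw":[0,0,0],"gripper":[0,0,0]}' 80
python3 -m jog '{"offset":[[0.001,0.0003,-0.0017],[0.002,0.0006,-0.0035],[0.002,0.0006,-0.0035]],"yaw":[0,0,0],"gripper":[0,0,0]}' 80
```

```text
time_s: 14.4
tool_pos: [0.4863, -0.2338, 0.2]
ee_rot: [-3.141, 0.0, -2.839]
contact_force: [-1.1, 0.1, -2.6]
gripper_width: 0.013
finger_force: 79.7
time_s: 14.78
tool_pos: [0.4872, -0.2333, 0.1981]
ee_rot: [-3.141, 0.0, -2.838]
contact_force: [-0.5, 0.9, -1.9]
gripper_width: 0.0131
finger_force: 79.7
```

```bash
for k in 1; do python3 -m jog '{"offset":[[0.001,0.0003,-0.0017],[0.002,0.0006,-0.0035],[0.002,0.0006,-0.0035]],"yaw":[0,0,0],"gripper":[0,0,0]}' 80; done | grep -E 'tool_pos|contact'
python3 -m jog '{"offset":[[0.001,0.0003,-0.0017],[0.002,0.0006,-0.0035],[0.002,0.0006,-0.0035]],"yaw":[0,0,0],"gripper":[0,0,0]}' 80 | grep -E 'tool_pos|contact'
```

```text
tool_pos: [0.4882, -0.2328, 0.1963]
contact_force: [0.7, 0.2, -1.4]
tool_pos: [0.4892, -0.2325, 0.1946]
contact_force: [0.2, -0.1, -1.7]
```

```bash
python3 -m jog '{"offset":[[0.001,0.0003,-0.0017],[0.002,0.0006,-0.0035],[0.002,0.0006,-0.0035]],"yaw":[0,0,0],"gripper":[0,0,0]}' 80 | grep -E 'tool_pos|contact'
python3 -m jog '{"offset":[[0.001,0.0003,-0.0017],[0.002,0.0006,-0.0035],[0.002,0.0006,-0.0035]],"yaw":[0,0,0],"gripper":[0,0,0]}' 80 | grep -E 'tool_pos|contact'
python3 -c "
from h import *
s=sense();print(s['torque'],s['contact_force'])"
```

```text
tool_pos: [0.4902, -0.2324, 0.193]
contact_force: [-0.1, -1.4, -2.5]
tool_pos: [0.4912, -0.2321, 0.1914]
contact_force: [-2.4, -1.7, 3.7]
[-0.34273512  0.49433212 -0.13872946] [-2.37310016 -1.70100585  3.74584342]
```

```bash
python3 -m jog '{"offset":[[0.001,0.0003,-0.0017],[0.002,0.0006,-0.0035],[0.002,0.0006,-0.0035]],"yaw":[0,0,0],"gripper":[0,0,0]}' 80 | grep -E 'tool_pos|contact'
python3 -m jog '{"offset":[[0.0005,0.00015,-0.0009],[0.001,0.0003,-0.0017],[0.001,0.0003,-0.0017]],"yaw":[0,0,0],"gripper":[0,0,0]}' 80 | grep -E 'tool_pos|contact'
```

```text
tool_pos: [0.4924, -0.2317, 0.1893]
contact_force: [-0.3, -1.5, 0.0]
tool_pos: [0.4927, -0.2315, 0.1885]
contact_force: [-1.3, -2.7, 0.9]
```

```bash
python3 -m jog '{"offset":[[0.001,0.0003,-0.0017],[0.002,0.0006,-0.0035],[0.003,0.0009,-0.0052],[0.003,0.0009,-0.0052]],"yaw":[0,0,0,0],"gripper":[0,0,0,0]}' 80 | grep -E 'tool_pos|contact'
python3 -m jog '{"offset":[[0.001,0.0003,-0.0017],[0.002,0.0006,-0.0035],[0.003,0.0009,-0.0052],[0.003,0.0009,-0.0052]],"yaw":[0,0,0,0],"gripper":[0,0,0,0]}' 80 | grep -E 'tool_pos|contact'
python3 -c "
from h import *
s=sense();print(s['torque'],s['contact_force'])"
```

```text
tool_pos: [0.4942, -0.231, 0.1858]
contact_force: [-1.1, -3.0, 0.4]
tool_pos: [0.4958, -0.2306, 0.1833]
contact_force: [-0.5, -3.1, 0.4]
[-0.72754416  0.06163326 -0.11974317] [-0.50330387 -3.05349718  0.39224574]
```

```bash
python3 -m jog '{"offset":[[0.001,0.0003,-0.0017],[0.002,0.0006,-0.0035],[0.003,0.0009,-0.0052],[0.003,0.0009,-0.0052]],"yaw":[0,0,0,0],"gripper":[0,0,0,0]}' 80 | grep -E 'tool_pos|contact'
python3 -m jog '{"offset":[[0.001,0.0003,-0.0017],[0.002,0.0006,-0.0035],[0.003,0.0009,-0.0052],[0.003,0.0009,-0.0052]],"yaw":[0,0,0,0],"gripper":[0,0,0,0]}' 80 | grep -E 'tool_pos|contact'
python3 -c "
from h import *
s=sense();print(s['torque'],s['contact_force'],s['tool_pos'],s['time_s'])
cap('scene','sc_pre')"
```

```text
tool_pos: [0.4972, -0.2301, 0.1806]
contact_force: [-0.1, -1.9, -0.1]
tool_pos: [0.4988, -0.2297, 0.178]
contact_force: [0.4, -3.0, 1.0]
[-0.66546579  0.08583105 -0.23104769] [ 0.35302289 -3.02088689  1.00957896] [ 0.49875598 -0.22966332  0.17804731] 19.025
```

```bash
cat > f.py <<'E'
from h import *
s=sense();a=np.array([-.477,-.15,.866]);p=np.array(s['tool_pos']);F=np.array(s['contact_force'])-[0,0,-2.2]
print('t %.2f ins %.2f axF %.2f tq %s'%(s['time_s'],-(p-[.4988,-.2297,.1780])@a*1e3,F@a,np.round(s['torque'],2)))
E
python3 -m jog '{"offset":[[0.001,0.0003,-0.0017],[0.001,0.0003,-0.0017]],"yaw":[0,0],"gripper":[0,0]}' 80 | grep contact; python3 f.py
python3 -m jog '{"offset":[[0.001,0.0003,-0.0017],[0.001,0.0003,-0.0017]],"yaw":[0,0],"gripper":[0,0]}' 80 | grep contact; python3 f.py
python3 -m jog '{"offset":[[0.001,0.0003,-0.0017],[0.001,0.0003,-0.0017]],"yaw":[0,0],"gripper":[0,0]}' 80 | grep contact; python3 f.py
```

```text
contact_force: [-0.9, -2.4, 1.1]
t 19.32 ins 0.88 axF 3.62 tq [-0.72  0.04 -0.2 ]
contact_force: [-0.6, -3.1, 1.1]
t 19.57 ins 1.85 axF 3.62 tq [-0.62  0.13 -0.19]
contact_force: [-0.3, -2.7, 1.0]
t 19.82 ins 2.86 axF 3.35 tq [-0.65  0.11 -0.19]
```

```bash
python3 -m jog '{"offset":[[0.001,0.0003,-0.0017],[0.001,0.0003,-0.0017]],"yaw":[0,0],"gripper":[0,0]}' 80 >/dev/null; python3 f.py
python3 -m jog '{"offset":[[0.001,0.0003,-0.0017],[0.001,0.0003,-0.0017]],"yaw":[0,0],"gripper":[0,0]}' 80 >/dev/null; python3 f.py
python3 -m jog '{"offset":[[0.001,0.0003,-0.0017],[0.001,0.0003,-0.0017]],"yaw":[0,0],"gripper":[0,0]}' 80 >/dev/null; python3 f.py
python3 -m jog '{"offset":[[0.001,0.0003,-0.0017],[0.001,0.0003,-0.0017]],"yaw":[0,0],"gripper":[0,0]}' 80 >/dev/null; python3 f.py
```

```text
t 20.07 ins 3.88 axF 2.27 tq [-0.65  0.07 -0.17]
t 20.32 ins 4.87 axF 2.93 tq [-0.63  0.11 -0.13]
t 20.57 ins 5.88 axF 2.89 tq [-0.62  0.09 -0.2 ]
t 20.82 ins 6.86 axF 3.55 tq [-0.53  0.11 -0.2 ]
```

```bash
python3 -m jog '{"offset":[[0.001,0.0003,-0.0017],[0.001,0.0003,-0.0017]],"yaw":[0,0],"gripper":[0,0]}' 80 >/dev/null; python3 f.py
python3 -m jog '{"offset":[[0.001,0.0003,-0.0017],[0.001,0.0003,-0.0017]],"yaw":[0,0],"gripper":[0,0]}' 80 >/dev/null; python3 f.py
python3 -m jog '{"offset":[[0.001,0.0003,-0.0017],[0.001,0.0003,-0.0017]],"yaw":[0,0],"gripper":[0,0]}' 80 >/dev/null; python3 f.py
```

```text
t 21.07 ins 7.86 axF 3.23 tq [-0.56  0.14 -0.21]
t 21.32 ins 8.87 axF 3.26 tq [-0.58  0.12 -0.14]
t 21.57 ins 9.87 axF 2.78 tq [-0.58  0.14 -0.15]
```

```bash
python3 -c "
from h import *
print(sense()['contact_force'])"
```

```text
[-1.39613798 -1.09594144  0.05647655]
```

```bash
python3 -m jog '{"offset":[[0.001,0.0003,-0.0017],[0.001,0.0003,-0.0017]],"yaw":[0,0],"gripper":[0,0]}' 80 >/dev/null; python3 f.py
python3 -m jog '{"offset":[[0.001,0.0003,-0.0017],[0.001,0.0003,-0.0017]],"yaw":[0,0],"gripper":[0,0]}' 80 >/dev/null; python3 f.py
python3 -m jog '{"offset":[[0.001,0.0003,-0.0017],[0.001,0.0003,-0.0017]],"yaw":[0,0],"gripper":[0,0]}' 80 >/dev/null; python3 f.py
```

```text
t 21.82 ins 10.81 axF 2.49 tq [-0.6   0.18 -0.16]
t 22.07 ins 11.81 axF 3.52 tq [-0.56  0.17 -0.15]
t 22.32 ins 12.85 axF 3.37 tq [-0.48  0.17 -0.13]
```

```bash
python3 -m jog '{"offset":[[0.001,0.0003,-0.0017],[0.001,0.0003,-0.0017]],"yaw":[0,0],"gripper":[0,0]}' 80 >/dev/null; python3 f.py
python3 -m jog '{"offset":[[0.001,0.0003,-0.0017],[0.001,0.0003,-0.0017]],"yaw":[0,0],"gripper":[0,0]}' 80 >/dev/null; python3 f.py
python3 -m jog '{"offset":[[0.001,0.0003,-0.0017],[0.001,0.0003,-0.0017]],"yaw":[0,0],"gripper":[0,0]}' 80 >/dev/null; python3 f.py
```

```text
t 22.57 ins 13.85 axF 3.40 tq [-0.57  0.24 -0.13]
t 22.82 ins 14.85 axF 2.36 tq [-0.53  0.2  -0.18]
t 23.07 ins 15.83 axF 2.89 tq [-0.51  0.18 -0.18]
```

```bash
python3 -m jog '{"offset":[[0.001,0.0003,-0.0017],[0.001,0.0003,-0.0017]],"yaw":[0,0],"gripper":[0,0]}' 80 >/dev/null; python3 f.py
python3 -m jog '{"offset":[[0.001,0.0003,-0.0017],[0.001,0.0003,-0.0017]],"yaw":[0,0],"gripper":[0,0]}' 80 >/dev/null; python3 f.py
python3 -m jog '{"offset":[[0.001,0.0003,-0.0017],[0.001,0.0003,-0.0017]],"yaw":[0,0],"gripper":[0,0]}' 80 >/dev/null; python3 f.py
```

```text
t 23.32 ins 16.83 axF 3.36 tq [-0.51  0.3  -0.16]
t 23.57 ins 17.82 axF 3.56 tq [-0.53  0.27 -0.14]
t 23.82 ins 18.80 axF 3.95 tq [-0.48  0.28 -0.13]
```

```bash
python3 -m jog '{"offset":[[0.001,0.0003,-0.0017],[0.001,0.0003,-0.0017]],"yaw":[0,0],"gripper":[0,0]}' 80 >/dev/null; python3 f.py
python3 -m jog '{"offset":[[0.001,0.0003,-0.0017],[0.001,0.0003,-0.0017]],"yaw":[0,0],"gripper":[0,0]}' 80 >/dev/null; python3 f.py
python3 -c "
from h import *
i,K,M=cap('scene','sc_b'); o=cv2.imread('pics/sc_pre.png')
d=cv2.absdiff(i,o).max(2); d=cv2.GaussianBlur(d,(3,3),0)
print(d[150:205:2,235:300:3])
import sys"
```

```text
t 24.07 ins 19.42 axF 7.98 tq [-0.43  0.65 -0.12]
t 24.32 ins 20.34 axF 9.15 tq [-0.44  0.76 -0.09]
[[ 3  4  3  3  4  4  5  3  3  3  3  3  3  4  5  5  4  5  5  5  4  5]
 [ 3  4  3  4  5  5  3  3  4  3  3  3  2  3  3  3  4  7  3  2  4  4]
 [ 3  4  3  3  3  3  3  3  4  3  3  2  2  2  3  3  3  4  6  2  3  3]
 [ 3  4  4  3  2  2  4  3  4  4  3  3  3  2  2  4  3  3 10  3  3  4]
 [ 4  2  4  4  3  2  4  3  4  3  3  3  4  3  4  3  3  3  2  3  4  4]
 [ 4  4  6  4  3  4  4  2  3  3  3  3  2  3  3  2  5  4  3  3  4  4]
 [ 3  3  4  2  4  2  3  3  3  3  3  2  2  4  3  2  5  3  4  4  3  4]
 [ 3  4  4  3  3  3  3  3  2  3  3  3  3  3  4  2  4  4  5  3  3  3]
 [ 4  3  4  3  3  3  5  4  3  4  3  4  3  4  4  2  4  3  4  5  3  4]
 [ 5  2  3  3  2  5  3  3  3  4  3  5  3  4  3  3  4  2  3  3  4  2]
 [ 3  2  3  2  3  6  5  3  3  3  3  3  3  3  3  4  3  3  4  3  3  4]
 [ 2  3  2  3  5  4  4  3  3  3  4  2  4  3  2  3  5  4  5  4  5  3]
 [ 3  3  3  3  5  4  3  2  4 15  4  3  3  2  2  3  4  5  3  3  4  4]
 [ 3  3  3  4  4  3  3  2  7 22  9  8  3  2  2  4  4  3  4  4  4  4]
 [ 4  4  4  4  3  4  4  3  4  9 10
[... 232 characters left out ...]
 5  4  5]
 [ 3  3  3  3  3  5  5  3  4  3  3  4  4  4  3  4  3  4  4  3  4  4]
 [ 4  3  3  3  3  4  5  3  3  4  3  4  4  4  4  4  3  4  5  3  4  4]
 [ 4  4  3  3  3  5  5  4  3  4  3  4  4  4  3  5  5  5  5  3  4  6]
 [ 3  4  3  3  3  3  5  5  3  3  3  2  3  5  4  3  4  4  5  4  4  3]
 [ 3  4  3  3  3  3  5  4  3  3  3  3  6  5  4  4  3  4  4  4  4  3]
 [ 3  3  3  4  3  5  4  4  3  4  4  4  5  4  4  4  4  5  4  3  3  5]
 [ 2  2  3  4  4  5  4  2  3  5  4  5  6  6  4  5  4  3  4  3  4  3]
 [ 2  3  3  3  3  2  5  3  4  5  4  5  4  4  5  5  4  4  4  4  3  3]
 [ 3  3  2  4  4  3  3  3  4  4  3  3  4  5  4  4  3  6  4  3  5  3]
 [ 2  3  4  3  5  4  4  4  3  4  3  4  3  5  4  4  4  6  6  4  4  4]]
```

The plunger was felt: the axial force jumped about 5 N at insertion 18.9–19.0, and the pointer moved near (262,175). I'll press about 2 mm more.

```bash
python3 -m jog '{"offset":[[0.0005,0.00015,-0.0009],[0.001,0.0003,-0.0017],[0.001,0.0003,-0.0017]],"yaw":[0,0,0],"gripper":[0,0,0]}' 80 >/dev/null; python3 f.py
python3 -m jog '{"offset":[[0.0005,0.00015,-0.0009],[0.001,0.0003,-0.0017],[0.001,0.0003,-0.0017],[0.001,0.0003,-0.0017]],"yaw":[0,0,0,0],"gripper":[0,0,0,0]}' 80 >/dev/null; python3 f.py
python3 -c "
from h import *
for c in('scene','side','wrist'): cap(c,c+'_pressed')
print(sense()['tool_pos'],sense()['contact_force'])
o=cv2.cvtColor(cv2.imread('pics/sc_pre.png'),6)
for n in('sc_pre','sc_b','scene_pressed'):
    g=cv2.cvtColor(cv2.imread(f'pics/{n}.png'),6); print(n)
    for v in range(170,188): print(v,g[v,254:276])
"
```

```text
t 24.75 ins 21.24 axF 9.59 tq [-0.43  0.92 -0.07]
t 25.25 ins 22.16 axF 9.82 tq [-0.37  0.97 -0.12]
[ 0.50985608 -0.22632958  0.15905738] [-4.94927235 -1.44903367  6.76732031]
sc_pre
170 [ 58  66  97 133 154 153 147 148 151 153 151 130  62  44  61  97 138 151
 155 153 148 150]
171 [ 60  76 114 133 150 152 149 145 151 153 143 109  53  46  79 131 154 154
 155 148 147 150]
172 [ 64  92 126 122 132 150 147 150 154 154 135  72  42  48  87 140 151 157
 149 145 147 152]
173 [ 66  91 121 123 131 142 142 141 148 152 133  62  42  63 109 149 154 149
 147 148 148 152]
174 [ 79 110 121 120 118 129 132 104 103 123 106  54  46  78 130 155 155 153
 150 151 149 152]
175 [ 87 123 123 120 118 116 122  93  87  81  72  58  52  85 137 154 153 149
 148 148 150 152]
176 [ 94 122 123 122 118 118 128 130 109  89  83  78  70 101 147 155 152 150
 151 150 152 155]
177 [110 122 122 120 113 118 129 151 141 104  83  81  79  82 125 156 154 149
 148 148 152 149]
178 [122 125 118 117 116 117 134 150 138  72  50  65  74  82 123 146 147 146
 150 153 150 140]
179 [119 121 118 115 114 120 132 147 132  60  44  54  70  95 1
[... 3531 characters left out ...]
3 124 135 148 141
 137 113  95  89]
181 [120 121 119 117 121 123 121 111  66  45  44  73 109 120 121 128 132 107
  94  87  78  79]
182 [122 119 131 136 134 128 124 108  59  45  62  97 128 123 117 107 110  90
  83  77  67  58]
183 [124 133 148 163 155 140 109  99  74  52  81 130 151 143 112  88  84  80
  71  65  52  59]
184 [127 142 162 165 163 148 122 101  88  66  87 135 155 152 120  79  77  69
  59  57  59  55]
185 [131 145 164 165 158 155 127 101  94  77 105 150 155 157 135  77  63  64
  58  55  58  54]
186 [112 146 162 162 165 157 135 101  90  80 110 133 148 153 132  71  66  63
  63  58  56  59]
187 [ 84 124 158 158 160 148 111  97  86  76 109 119 134 148 129  76  65  66
  56  59  59  59]
```

Pressed about 3.1 mm by both the force/position record and the pointer shift. I'll release gently and check.

```bash
python3 -m jog '{"offset":[[0,0,0],[0,0,0],[0,0,0],[0,0,0],[0,0,0],[0,0,0]],"yaw":[0,0,0,0,0,0],"gripper":[0.2,0.25,0.3,0.35,0.4,0.4]}' 20
python3 -c "
from h import *
for c in('scene','wrist','side'): cap(c,c+'_rel')
g=cv2.cvtColor(cv2.imread('pics/scene_rel.png'),6)
for v in range(172,182): print(v,g[v,254:276])
for n in('wrist','side'):
    a=cv2.imread(f'pics/{n}_pressed.png');b=cv2.imread(f'pics/{n}_rel.png');print(n,cv2.absdiff(a,b).mean())
for n in('pressed','rel'):
    g=cv2.cvtColor(cv2.imread(f'pics/wrist_{n}.png'),6);print(n,[g[v,280:360:4].tolist() for v in(300,320,340,360)],g[280:420:4,317])
"
```

```text
time_s: 26.15
tool_pos: [0.5102, -0.2262, 0.1586]
ee_rot: [3.142, 0.0, -2.838]
contact_force: [0.2, 0.6, -0.1]
gripper_width: 0.034
finger_force: 0.0
172 [ 63  93 125 124 135 150 148 152 152 155 137  73  40  51  84 135 157 153
 151 148 147 152]
173 [ 66  93 124 121 128 142 145 152 152 153 133  56  42  64 110 157 158 153
 151 147 153 151]
174 [ 78 114 122 123 121 127 147 148 151 144 107  51  49  81 132 157 153 153
 147 145 150 156]
175 [ 92 126 122 120 119 118 123 119 133 128  69  46  49  84 137 153 160 152
 149 150 150 154]
176 [ 90 122 125 122 113 111  96  88  90  85  55  50  60 109 152 155 153 152
 148 151 154 158]
177 [109 120 126 120 118 112 110 101  86  84  75  65  83 124 157 157 153 148
 150 151 151 154]
178 [126 127 120 119 113 118 131 139 111  83  83  79  79 108 146 158 153 147
 150 149 151 140]
179 [122 124 123 120 119 119 132 147 126  65  72  81  72  90 125 148 150 146
 150 145 137 112]
180 [122 121 119 115 118 118 119 122 104  52  46  61  80  95 121 135 147 143
 137 111  96  87]
181 [122 122 120 116 122 122 120 108  69  44  44  69 104 121 120 127 133 106
  95  86  78  72]

[... 431 characters left out ...]
, 32]] [ 68  67 161 188 104 184 180 164 135 134 134 139 136 136 136 133 136 136
 145 145 142 144 140 142 141 145 113 108 105 101 102 116 165 161 161]
rel [[41, 191, 189, 189, 192, 188, 215, 186, 187, 187, 192, 190, 187, 138, 120, 138, 137, 136, 139, 24], [25, 196, 201, 200, 206, 114, 142, 141, 141, 140, 143, 139, 138, 134, 125, 143, 142, 146, 132, 21], [137, 200, 201, 197, 201, 112, 143, 144, 142, 140, 143, 144, 140, 134, 126, 201, 200, 201, 195, 21], [199, 197, 199, 202, 200, 116, 142, 146, 144, 140, 144, 143, 141, 141, 133, 198, 197, 198, 199, 197]] [ 64  77 159 187 105 187 171 181 140 141 140 144 145 145 141 140 144 141
 143 146 139 145 140 142 142 146 113 108 106 102 100 116 164 162 161]
```

```bash
python3 -m jog '{"offset":[[0,0,0.01],[0,0,0.04],[0,0,0.09],[0,0,0.15],[0,0,0.21],[0,0,0.25],[0,0,0.25],[0,0,0.25]],"yaw":[0,0,0,0,0,0,0,0],"gripper":[0.4,0.4,0.4,0.4,0.4,0.4,0.4,0.4]}' 20
python3 -c "
from h import *
g=cv2.cvtColor(cap('scene','scene_end')[0],6)
for v in range(173,178): print(v,g[v,258:266])
a=cv2.imread('pics/scene0.png');b=cv2.imread('pics/scene_end.png')
m=(cv2.absdiff(a,b).max(2)>40).astype(np.uint8);n,l,st,ce=cv2.connectedComponentsWithStats(m)
print([s.tolist() for s in st[1:] if s[4]>25])
"
```

```text
time_s: 27.3
tool_pos: [0.5099, -0.2261, 0.2832]
ee_rot: [3.141, -0.0, -2.838]
contact_force: [0.7, -0.0, -0.4]
gripper_width: 0.0344
finger_force: 0.0
173 [128 140 146 151 152 149 130  63]
174 [119 124 141 146 148 141 105  52]
175 [118 115 121 116 129 127  70  43]
176 [117 107  93  86  83  84  59  49]
177 [113 113 111  99  93  80  76  65]
[[255, 0, 64, 77, 2214], [543, 0, 16, 20, 264], [536, 13, 41, 89, 2539], [561, 12, 75, 127, 4857], [508, 83, 12, 10, 46], [517, 92, 18, 22, 84], [535, 97, 18, 9, 60], [489, 98, 32, 63, 1298], [278, 113, 20, 40, 253], [523, 119, 5, 22, 43], [518, 122, 5, 15, 33], [550, 122, 90, 159, 6544], [637, 133, 3, 15, 31], [532, 162, 36, 15, 178], [528, 186, 13, 10, 34], [350, 216, 39, 13, 314], [421, 240, 65, 64, 1317], [498, 266, 142, 90, 4483], [510, 340, 36, 26, 263]]
```

```bash
python3 -c "
from rig import bot
print(bot.close_job())"
```

```text
the job is handed in; nothing more can be done
None
```

The gauge stands by itself in the stand's slot with the plunger pressed in by about 3 mm (estimated from force, position and the pointer's movement), and the job is handed in at about 27 s; a before-and-after picture comparison showed no sign of the other tools or things being moved.

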